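Fit the pull handle and hold the lid press shut

TASK

Take the pull handle out of its slanted holster and stand it in the socket of the lid press, fully home so that its collar sits down on the hub. Then pull the handle over toward the front of the press (the side facing the robot) until the pointer stands between the two pins, never clearly past the second pin, and keep it there against the spring: the program finishes while the gripper is still holding the handle in that position. Leave the sauce pot and the two rolls where they are.

Things in the scene. Friction and masses are not known exactly. Their poses are not given: they have to be found in the camera images.
- pull_handle: Loose round bar 165 mm long, 0.16 kg. Origin: centre of its foot; z runs along the bar to the grip (turn about z is meaningless). Foot 16 mm thick, 0 to 46 mm (first 8 mm tapered); collar 29 mm wide, 46 to 54 mm; neck 14 mm; black grip 24 mm thick, 85 to 165 mm. Starts in the holster tube, leaning about 0.45 rad from upright (0.04 rad of play), grip end to the holster's -x, collar on the tube's rim
- grip (a point): Point on the handle's axis in the middle of the black grip, 125 mm from the foot; axes as the handle
- collar (a point): Point on the handle's axis at the underside of the collar, 46 mm from the foot; axes as the handle. When the handle is fully home it lies at hub_mouth
- holster: Fixed grey stand 110 x 90 x 12 mm with a slanted aluminium tube (36 mm outside, 19 mm bore, 62 mm long) leaning 0.42 rad to the stand's -x side (the robot's side, turned by its yaw). Origin under the centre of its base. The handle is drawn out along the tube, about 50 mm
- lid_press: Fixed grey press, base 210 (x) x 270 (y) x 14 mm, origin under its centre, z up; its -x side is the front and faces the robot, turned by its yaw. Foil tray in a nest on the +y half; at the -y side the turning hub between two cheeks 106 mm high, and 44 mm further to -y a pointer and a curved strip with two pins, up to 170 mm high
- hub_mouth (a point): Centre of the mouth of the round socket, on the top face of the square steel hub (42 x 42 mm), 140 mm above the table at rest. z points out of the socket (up at rest). Socket 19 mm wide, 50 mm deep, 3 mm chamfer: 1.5 mm play round the foot; the collar stops on the hub's top face. Turns with the hub
- hub_axis (a point): Point on the hub's turning axis, 55 mm below hub_mouth, 85 mm above the table, at [70, -85, 85] mm in the press frame; the axis runs along the press's y; the point's z points to hub_mouth
- press_hub (a joint): Turn of the hub in rad: 0 at rest (socket upright, on a stop), growing as the handle's top is pulled to the press's -x, which swings a rubber pad down on the tray lid. Pins at 0.50 and 0.70, end stop 0.95; the pointer is parallel to the socket. A spring drives it back: 0.55 N m at rest plus 1.1 N m per rad, about 9 N at mid grip between the pins
- sauce_pot: Bystander: small round metal pot with green filling, 70 x 70 x 36 mm, origin under its centre; must stay
- label_roll: Bystander: roll of labels, 68 x 68 x 35 mm, origin under its centre; must stay
- tape_roll: Bystander: roll of brown tape, 92 x 90 x 48 mm, origin under its centre; must stay
Things that resemble listed ones, but are neither listed nor needed, are in the scene too. What is shaped like the pull_handle but white is not meant.

How it is judged (in metres and radians):
On the way:
1. the handle stands in the socket, collar down on the hub, before the hub is pulled over (z of collar in the frame of hub_mouth below 0.006 m and distance between collar and hub_mouth below 0.008 m and angle between the z axis of pull_handle and the z axis of hub_mouth, either way round below 0.14 rad and value of joint press_hub below 0.2 rad), for 0.2 s.
At the end, for the whole second after the job is handed in: The handle is fully home in the socket (collar within 8 mm of the mouth's centre, at most 6 mm above it, in line within 0.14 rad), the hub stands still between 0.48 and 0.72 rad, and the gripper still bears on the handle with over 2 N; the three bystanders have moved less than 30 mm (z of collar in the frame of hub_mouth below 0.006 m and distance between collar and hub_mouth below 0.008 m and angle between the z axis of pull_handle and the z axis of hub_mouth, either way round below 0.14 rad and value of joint press_hub between 0.48 and 0.72 rad and velocity of joint press_hub between -0.1 and 0.1 rad/s and contact force between any of the fingers, the arm and pull_handle above 2 N and distance of each of sauce_pot, label_roll, tape_roll from where it was at the start of the episode below 0.03 m); the arm keeps its last pose, push and grip.
It fails at once if the hub is pulled far past the second pin (over 0.80 rad) and crushes the tray (value of joint press_hub above 0.8 rad).
It fails at once if a bystander is pushed over 30 mm from its place (distance of any of sauce_pot, label_roll, tape_roll from where it was at the start of the episode above 0.03 m).
It also fails if it takes over 48 s, if anything falls off the work surface, if the arm or the gripper's body presses on something with over 40 N, if the wrist force passes 120 N, or if a joint passes its speed limit or range.

ROBOT

A 7-joint arm with a two-finger parallel gripper is mounted at the origin on the work surface; the furniture and walls round the work are solid. World frame = base frame: x ahead of the robot, y to its left, z up, the work surface at z = 0. Lengths are in m, angles in degrees, forces in N, time in s.
With the tool pointing down it reaches from about 0.4 to 0.875 m from the base axis. Payload 19.3 kg.
Tool frame: the origin (TCP) lies midway between the tips of the shut fingers; the grasp point (between the pads) lies behind it (grip_point_offset is the z of the grasp point in the tool frame, in m); z points along the fingers, y is the direction in which the jaws open and shut (so a half turn about z gives the same grasp; the last joint's range is limited). The gripper opens to 85 mm and grips with 20 to 120 N. Pads are 22 mm wide; open, the fingers measure 114 mm over their backs; the gripper's body (76 mm by 85 mm) begins 54 mm behind the grasp point. The pads swing forward as they close: fully open they stand 13 mm farther back than shut.
Start: joints at [-69.511, 29.874, -2.08, 91.645, 1.215, 58.505, -6.463], TCP at [0.259, 0.569, 0.231] pointing down, gripper open.
Joint ranges: [-166.77, 166.77], [-17.47, 122.26], [-85.68, 81.53], [9.62, 139.38], [-72.42, 252.41], [9.2, 110.78], [-144.41, 144.41]. Speed limits (degrees/s): [108.29, 108.29, 136.94, 136.94, 172.46, 172.46, 172.46].

INTERFACE

Orientations are given as [roll, pitch, yaw] about the fixed x, y, z axes, in that order (R = Rz(yaw) Ry(pitch) Rx(roll)).
In Python, from rig import move_ptp, move_straight, movej, gripper_to, sleep, solve_ik, get_obs, snapshot, PlanningError, close_job, grip_point_offset gives the robot as it stands. Calls block until the motion is done:
- move_ptp(position, orientation): joint-space move of the TCP to a pose.
- move_straight(position, attitude=None, rate=0.15, until_force=None): straight line of the TCP; attitude=None keeps the orientation; rate is the mean speed in m/s. With until_force (N) it stops when the force on the tool has changed by that much, and returns True; else False.
- movej(angles): joint-space move.
- gripper_to(opening, effort=None): opening from 0.0 (shut) to 1.0 (fully open); effort is the grip in N (None keeps the last); returns when the fingers have stopped.
- sleep(seconds).
- solve_ik(position, orientation): joint angles nearest the present ones, or None.
- get_obs(): the state.
- snapshot(name): name is "scene" or "top" or "wrist"; returns a dict with "img" (384x512x3 uint8, red, green, blue), "intrinsics" (3x3 intrinsics, pixels), "view" (4x4, takes a point from world to camera coordinates). Camera axes: x right, y down, z forward; pixel columns grow to the right and rows downward; lengths in m; the calibration is good to about 2 mm. A picture is of the moment at which its call begins. There is no depth.
A pose or a line that the arm cannot do raises PlanningError and nothing moves.
- close_job(): hands the job in, once; it reports no verdict.
The state is a dict: "t": time; "qpos": joint angles; "dq": joint speeds; "tau": joint torques, N m; "ee_pos": TCP position; "tcp_rot": TCP orientation; "contact_force": force on the tool from outside, world axes, zero at the start; "ft_torque": the same for the moment, N m; "grip_width": opening from 0.0 (shut) to 1.0 (fully open).
Only numpy, scipy, OpenCV 4.12 (cv2) and the standard library are available. Lean on these libraries where they do the work, as an engineer would, in place of code of your own. Each camera call takes 0.05 s, during which the arm holds its last target. There are 200 camera calls.

## Working session

There is one attempt and no reset: what is moved stays moved. The work goes in short steps, each a Python script; the robot and the scene stay as the last script left them, time stands still between calls to the robot, and variables do not carry over. Pictures are saved under pics/ and viewed, about 8 in all and at most 12, crops included, and the job is handed in when it is done.

```bash
mkdir -p pics; python3 - <<'E'
from rig import *
import cv2,numpy as np,pickle
for n in("scene","top"):
    s=snapshot(n); cv2.imwrite(f"pics/{n}0.png",cv2.resize(s["img"][:,:,::-1],(800,600),interpolation=cv2.INTER_CUBIC))
    pickle.dump(s,open(f"{n}0.pkl","wb")); print(n,s["intrinsics"].tolist(),np.round(s["view"],4).tolist())
o=get_obs(); print(o,grip_point_offset)
E
```

```text
scene [[367.3355556416886, 0.0, 258.519132191049], [0.0, 367.3355556416886, 192.31689747401936], [0.0, 0.0, 1.0]] [[0.5533, -0.8329, -0.0129, -0.3647], [-0.6229, -0.4033, -0.6703, 0.3379], [0.5531, 0.3789, -0.742, 0.7447], [0.0, 0.0, 0.0, 1.0]]
top [[350.9924400532589, 0.0, 255.38737673399098], [0.0, 350.9924400532589, 200.93461292505393], [0.0, 0.0, 1.0]] [[-0.1504, -0.9886, 0.0014, -0.0785], [-0.9684, 0.147, -0.2017, 0.5032], [0.1992, -0.0317, -0.9795, 0.8885], [0.0, 0.0, 0.0, 1.0]]
{'t': 0.1, 'qpos': array([-69.51382104,  29.9069282 ,  -2.08077208,  91.66864074,
         1.21753346,  58.50462103,  -6.4635691 ]), 'dq': array([-0.10212247, -0.1300385 , -0.00588567,  0.05313102, -0.14753355,
        0.07818433, -0.01552737]), 'tau': array([ 3.99704804e-03, -9.28476405e+01,  1.98473856e+00, -3.70531261e+01,
        1.82422798e-02,  5.44932933e-03, -3.13310329e-05]), 'ee_pos': array([0.25919548, 0.56840526, 0.23078223]), 'tcp_rot': array([-1.79942301e+02,  6.75446634e-03,  1.55491339e+02]), 'contact_force': array([-0.00109339, -0.10849518, -0.19057134]), 'ft_torque': array([0.0349344 , 0.01810872, 0.02814517]), 'grip_width': 0.9978272473323355} -0.0187
```

View pics/scene0.png

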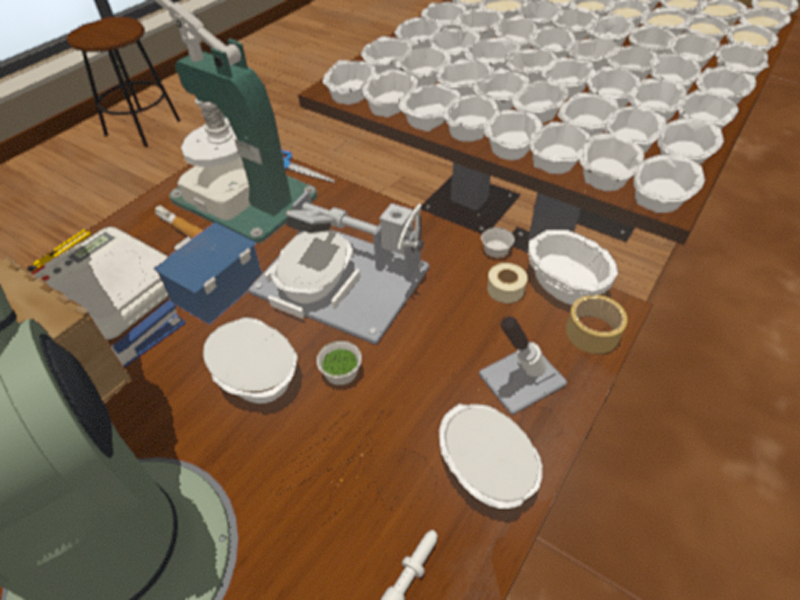

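View pics/top0.png

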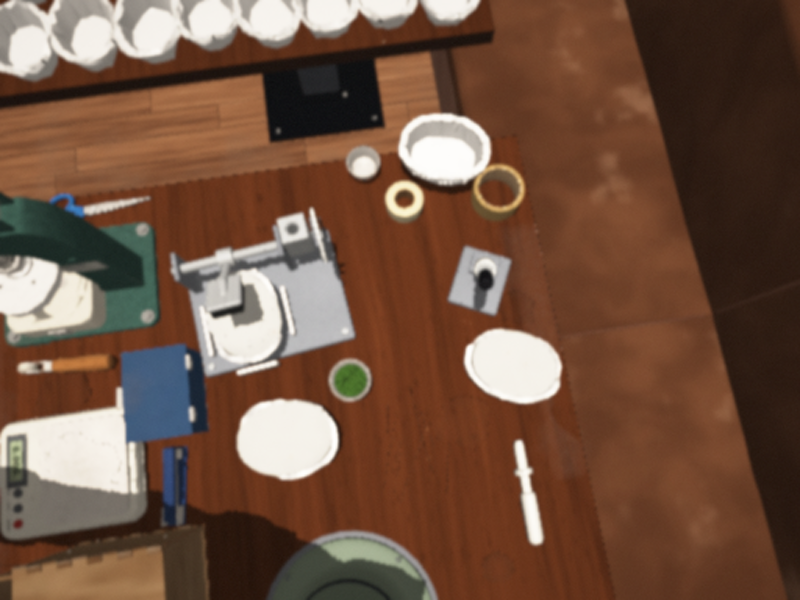

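The black-gripped bar in the holster is at scene (515,335) / top (485,278). The white lookalike lies at scene (415,560) / top (528,490), and the green press's lever is at scene (200,25). I choose the black-gripped one and will check it in enlarged crops.

```bash
python3 - <<'E'
import cv2,numpy as np,pickle
S=pickle.load(open("scene0.pkl","rb"))["img"][:,:,::-1];T=pickle.load(open("top0.pkl","rb"))["img"][:,:,::-1]
f=lambda I,x,y,w,h,k:cv2.resize(I[y:y+h,x:x+w],(w*k,h*k),interpolation=cv2.INTER_CUBIC)
# each 400x300
a=f(S,300,195,80,60,5)  # holster scene
b=f(T,270,150,80,60,5)
c=f(S,200,120,80,60,5)
d=f(T,150,130,80,60,5)
cv2.imwrite("pics/crop1.png",np.vstack([np.hstack([a,b]),np.hstack([c,d])]))
e=f(S,155,120,133,100,6); g=f(T,105,125,133,100,6)
cv2.imwrite("pics/crop2.png",np.vstack([cv2.resize(e,(800,600))[:0],e[:300],g[:300]]) if 0 else g)
E
```

```text
(no output)
```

View pics/crop1.png

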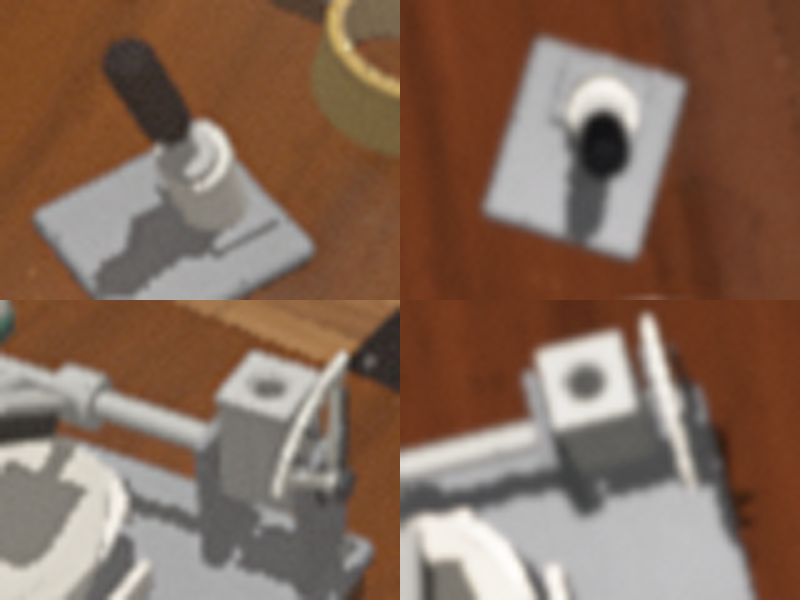

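View pics/crop2.png

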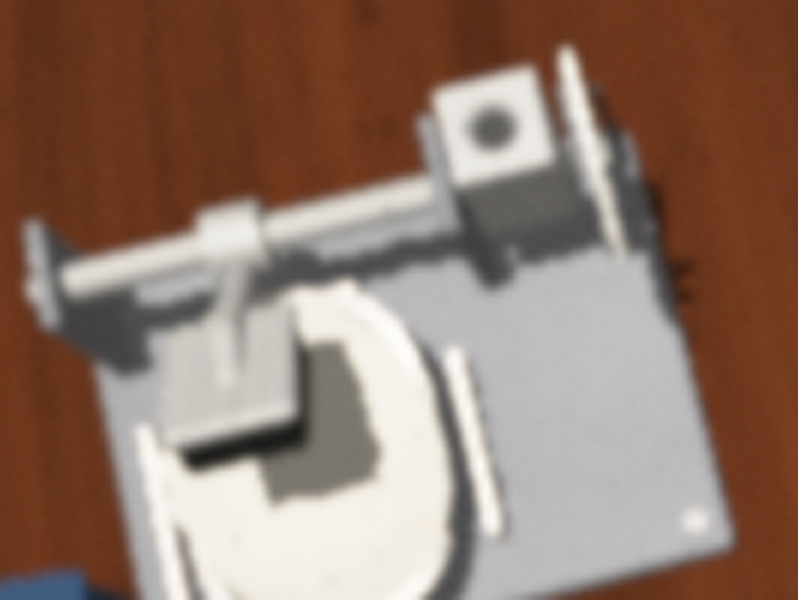

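```bash
cat > h.py <<'E'
import numpy as np,pickle
from scipy.optimize import least_squares
def proj(s,P):
    V=s["view"];c=np.atleast_2d(P)@V[:3,:3].T+V[:3,3];u=c@s["intrinsics"].T
    return u[:,:2]/u[:,2:]
def Rz(a):
    c,s=np.cos(a),np.sin(a);return np.array([[c,-s,0],[s,c,0],[0,0,1]])
def place(p,L): return np.atleast_2d(L)@Rz(p[2]).T+[p[0],p[1],0]
def triang(obs,x0=(.6,0,.1)):
    r=least_squares(lambda X:np.concatenate([(proj(s,X)[0]-u) for s,u in obs]),x0);return r.x,r.fun
E
python3 - <<'E'
from h import *
S=pickle.load(open("scene0.pkl","rb"));T=pickle.load(open("top0.pkl","rb"))
c=lambda x0,y0,k,p:np.array([[x0+(x+.5)/k-.5,y0+(y+.5)/k-.5] for x,y in p])
mS=c(200,120,5,[(268,87)]);mT=c(105,125,6,[(491,128)])
print("mouth",triang([(S,mS[0]),(T,mT[0])]))
fT=c(105,125,6,[(735,548)]);fT2=np.array([[131.2,238]])
hubT=c(105,125,6,[(433,88),(535,65),(555,158),(448,188)])
h=.021
def res(p):
    m=place(p,[[.07,-.085,.14]])
    return np.concatenate([proj(S,m)-mS,proj(T,m)-mT,proj(T,place(p,[[-.105,-.135,.014],[-.105,.135,.014]]))-np.vstack([fT,fT2]),
     .5*(proj(T,place(p,[[.07+h,-.085+h,.14],[.07+h,-.085-h,.14],[.07-h,-.085-h,.14],[.07-h,-.085+h,.14]]))-hubT)]).ravel()
r=least_squares(res,[.65,0,.1]);print("press",r.x,np.degrees(r.x[2]),"mouth",place(r.x,[.07,-.085,.14]));print(r.fun.round(1))
hT=c(270,150,5,[(140,37),(286,80),(237,260),(84,212)]);hS=c(300,195,5,[(33,213),(315,248)])
# corners: top image up ~ +x, right ~ -y
z=.012
best=None
for a,b in((.055,.045),):
    L=[[a,b,z],[a,-b,z],[-a,-b,z],[-a,b,z]]
    def r2(p):return np.concatenate([proj(T,place(p,L))-hT,proj(S,place(p,[L[3],L[1]]))-hS]).ravel()
    r=least_squares(r2,[.6,-.35,0]);print("holster",r.x,np.degrees(r.x[2]),r.fun.round(1))
# handle: grip end-cap centre and its lower grip centre in both
gS=c(300,195,5,[(128,56)]);gT=c(270,150,5,[(206,145)])
print("gripend rough",triang([(S,gS[0]),(T,gT[0])]))
n=np.array([-np.sin(.45),0,np.cos(.45)])@Rz(r.x[2]).T
print(n)
E
```

```text
mouth (array([ 0.63332541, -0.0012557 ,  0.13875648]), array([-0.2585566 ,  0.06468531,  0.1505019 , -0.1961868 ]))
press [0.5559954  0.07478194 0.09682489] 5.547657554765773 mouth [[ 0.63388479 -0.00305278  0.14      ]]
[ 0.4 -0.2  0.7 -0.7 -0.4 -0.4 -1.1  1.5  0.2  0.1 -0.1  0.1  0.   0.1
  0.7 -0.5]
holster [ 0.53520768 -0.30837144 -0.4570851 ] -26.18904709871541 [-0.5 -0.5  0.6 -0.   0.1 -0.  -0.2  0.1 -0.8  0.1  0.5  0.2]
gripend rough (array([ 0.49280138, -0.28463086,  0.1752603 ]), array([ 0.60317776, -0.17945142, -0.44924742,  0.53440083]))
[-0.39031317  0.19196522  0.9004471 ]
```

```bash
cat >> h.py <<'E'
from scipy.spatial.transform import Rotation as Ro
OFF=.0187
def pose(foot,n,s,d):
    "tcp pos, rpy: gripper in line with handle axis n, grasp at s from foot, jaws along d"
    n=np.array(n)/np.linalg.norm(n);z=-n;y=np.array(d)-np.dot(d,n)*n;y/=np.linalg.norm(y)
    R=np.column_stack([np.cross(y,z),y,z])
    return (np.array(foot)+(s-OFF)*n).tolist(), Ro.from_matrix(R).as_euler('xyz',degrees=True).tolist()
HY=-.457;PY=.0968
dirp=lambda yaw,lean:Rz(yaw)@np.array([-np.sin(lean),0,np.cos(lean)])
yp=lambda yaw:Rz(yaw)@np.array([0,1.,0])
nH=dirp(HY,.44);END=np.array([.4925,-.2852,.1745]);FOOT=END-.165*nH
M=np.array([.6335,-.002,.14])
E
python3 - <<'E'
from h import *
from rig import *
print(FOOT,FOOT+.046*nH)
ax=M-[0,0,.055]
for sg in(1,-1):
    for nm,f,n,s,d in(("pre",FOOT,nH,.25,yp(HY)),("grasp",FOOT,nH,.13,yp(HY)),("out",FOOT+.08*nH,nH,.13,yp(HY)),
      ("above",M+[0,0,.03],[0,0,1],.13,yp(PY)),("home",M-[0,0,.046],[0,0,1],.13,yp(PY)),
      ("pull",ax+.009*dirp(PY,.6),dirp(PY,.6),.13,yp(PY))):
        q=solve_ik(*pose(f,n,s,sg*d)); print(sg,nm,None if q is None else np.round(q,0))
E
```

```text
[ 0.5555679  -0.31621161  0.02521598] [ 0.53798533 -0.30756595  0.06683455]
1 pre [ 26.  12.  -3. 125.   6.  18.  81.]
1 grasp [ 44.  29. -26. 122.  70.  14.  21.]
1 out [ 37.  18. -16. 124.  25.  15.  63.]
1 above [-10.  28.   8.  87.  -4.  65.  94.]
1 home [-8. 32.  4. 92. -3. 56. 93.]
1 pull [ 26.  22. -37. 130. 105.  13. -11.]
-1 pre [-16.  16.  47. 126. -38.  21. -55.]
-1 grasp None
-1 out [-12.  23.  46. 126. -59.  20. -35.]
-1 above [-31.  34.  41.  88. -23.  67. -70.]
-1 home [-30.  38.  40.  93. -27.  59. -66.]
-1 pull [-24.  21.  24. 133. 234.  11.  35.]
```

```bash
cat >> h.py <<'E'
def pose2(foot,yaw,lean,s,dl,sg):
    "as pose, but the tool leans dl less than the handle; foot of handle, lean/yaw of handle"
    n=dirp(yaw,lean);G=np.array(foot)+s*n
    return pose(G,dirp(yaw,lean-dl),0,sg*yp(yaw))
E
python3 - <<'E'
from h import *
from rig import *
ax=M-[0,0,.055]
for dl in (.25,.35):
  for sg in(1,-1):
    for nm,a in(("pre",(FOOT+.1*dirp(HY,.44),HY,.44,.125)),("grasp",(FOOT,HY,.44,.125)),("out",(FOOT+.08*nH,HY,.44,.125)),
      ("above",(M+[0,0,.03],PY,0,.125)),("home",(M-[0,0,.046],PY,0,.125)),("pull",(ax+.009*dirp(PY,.6),PY,.6,.125))):
        q=solve_ik(*pose2(*a,dl,sg)); print(dl,sg,nm,None if q is None else np.round(q,0))
E
```

```text
0.25 1 pre [  3.  21.  27. 115. -17.  36. 104.]
0.25 1 grasp [ 16.  31.  10. 113. -12.  26.  98.]
0.25 1 out [  6.  23.  23. 115. -16.  34. 103.]
0.25 1 above [-7. 37.  4. 75. -2. 83. 92.]
0.25 1 home [-6. 40.  2. 79. -1. 75. 91.]
0.25 1 pull [ -8.  21.   3. 121.  -5.  18.  95.]
0.25 -1 pre [-11.  26.  46. 115. -31.  39. -62.]
0.25 -1 grasp [ -7.  40.  46. 114. -52.  36. -45.]
0.25 -1 out [-10.  29.  46. 115. -36.  38. -58.]
0.25 -1 above [-27.  43.  42.  76. -23.  85. -70.]
0.25 -1 home [-27.  47.  41.  81. -26.  77. -68.]
0.25 -1 pull [-29.  24.  31. 122. -38.  21. -53.]
0.35 1 pre [ -1.  25.  33. 111. -19.  45. 106.]
0.35 1 grasp [ 13.  34.  16. 108. -15.  35. 101.]
0.35 1 out [  3.  26.  29. 110. -19.  43. 106.]
0.35 1 above [-7. 40.  3. 70. -1. 90. 91.]
0.35 1 home [-6. 43.  1. 74. -0. 82. 91.]
0.35 1 pull [ -9.  22.   5. 117.  -5.  27.  95.]
0.35 -1 pre [ -9.  28.  46. 111. -29.  47. -64.]
0.35 -1 grasp [-12.  48.  58. 109. -57.  50. -42.]
0.35 -1 out [-15.  37.  58. 111. -43.  50. -52.]
0.35 -1 above [-26.  46.  43.  71. -24.  92. -70.]
0.35 -1 home [-26.  50.  41.  76. -26.  85. -68.]
0.35 -1 pull [-32.  26.  36. 118. -34.  30. -58.]
```

```bash
cat >> h.py <<'E'
DL=.3
E
python3 - <<'E'
from h import *
from rig import *
import cv2
move_straight([.19,.40,.36],rate=.3)
p,o=pose((0,0,0),[0,0,1],0,yp(0))
move_ptp([.42,.0,.40],o)
move_ptp(*pose2(FOOT+.11*nH,HY,.44,.125,DL,1))
sleep(.2)
for n in("wrist","scene","top"):
    s=snapshot(n);pickle.dump(s,open(n+"1.pkl","wb"))
    if n=="wrist":cv2.imwrite("pics/w1.png",cv2.resize(s["img"][:,:,::-1],(800,600),interpolation=cv2.INTER_CUBIC))
    if n=="wrist":print(s["intrinsics"].round(2).tolist())
ob=get_obs();print(ob["t"],ob["ee_pos"],ob["tcp_rot"],ob["qpos"].round(1))
E
```

```text
[[283.58, 0.0, 257.03], [0.0, 283.58, 190.01], [0.0, 0.0, 1.0]]
4.2833 [ 0.46839594 -0.27278005  0.21956087] [179.97507894   8.04359695 153.86080598] [-12.5  26.7  49.4 113.3 -30.7  44.3 117.5]
```

View pics/w1.png

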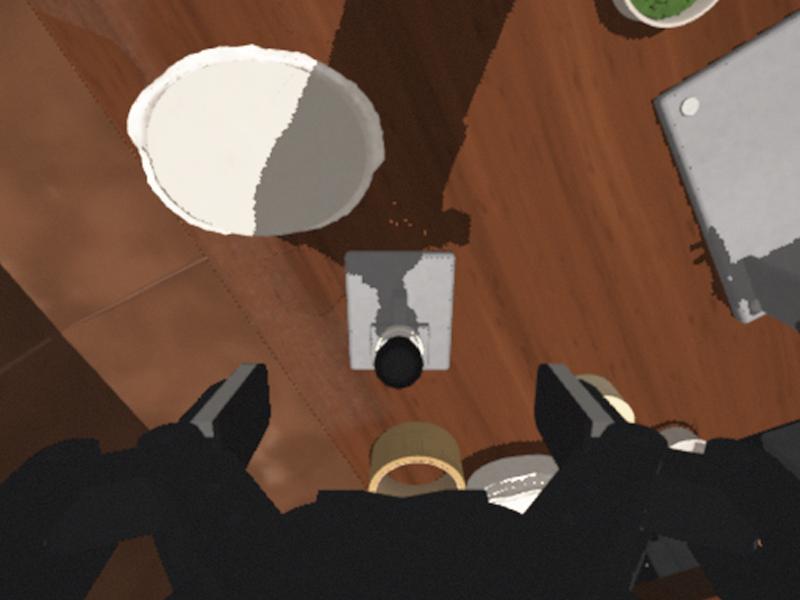

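Wrist picture: the black grip's end is at (398,362), centred between the fingers (268 and 538) and over the holster. The tape roll is beyond it at (417,460). I'll check this against the estimate, then grasp.

```bash
python3 - <<'E'
from h import *
from rig import *
W=pickle.load(open("wrist1.pkl","rb"));S=pickle.load(open("scene0.pkl","rb"));T=pickle.load(open("top0.pkl","rb"))
k=.64
print("END in wrist",proj(W,END)/k)
E1,f=triang([(W,np.array([398,362])*k),(S,[325.3,205.8]),(T,[310.9,178.7])]);print(E1,f)
# holster base corners in wrist: check yaw
L=[[-.055,.045,.012],[-.055,-.045,.012]]
print(proj(W,place([.5352,-.3084,HY],L))/k,"seen (455,252),(346,252)")
shift=E1-END
if np.linalg.norm(shift)<.008:
    F=FOOT+shift*[1,1,.5]
    move_straight(*[*pose2(F+.0*nH,HY,.44,.125,DL,1)],rate=.08,until_force=15)
    gripper_to(0.0,60)
    o=get_obs();print(o["t"],o["ee_pos"],o["contact_force"],o["grip_width"])
    s=snapshot("scene");pickle.dump(s,open("scene2.pkl","wb"))
    w=snapshot("wrist");import cv2
    a=cv2.resize(s["img"][190:260,280:373,::-1],(400,300));b=cv2.resize(w["img"][:,:,::-1],(400,300))
    cv2.imwrite("pics/g2.png",np.hstack([a,b]))
E
```

```text
END in wrist [[398.47768332 368.66546747]]
[ 0.49086999 -0.28449852  0.17260705] [ 0.193671    0.79306952 -0.1175319   1.18278258 -0.63006592  1.52280331]
[[453.60064666 251.49228167]
 [340.78645186 251.42749899]] seen (455,252),(346,252)
6.4083 [ 0.50842352 -0.29338647  0.11903395] [-1.99140584 -0.22512811  5.7595921 ] 0.2669917508972542
```

View pics/g2.png

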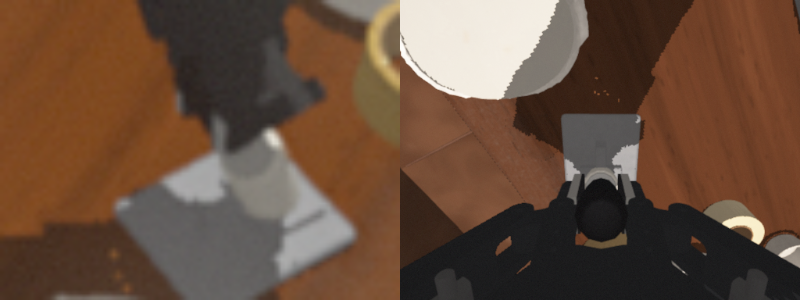

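Gripped: the width of 0.267 ≈ 23 mm matches the 24 mm bar. Next I draw it out along the tube and carry it over the press.

```bash
python3 - <<'E'
from h import *
from rig import *
import cv2
p=get_obs()["ee_pos"]
move_straight((p+.075*nH).tolist(),rate=.08)
o=get_obs();print(o["contact_force"],o["grip_width"])
move_straight((p+.075*nH+[-.02,.02,.15]).tolist(),rate=.2)
move_ptp(*pose2(M+[0,0,.06],PY,0,.125,DL,1))
sleep(.2)
o=get_obs();print(o["t"],o["ee_pos"],o["contact_force"],o["grip_width"],o["qpos"].round(0))
I=[]
for n,(x,y,w,h) in dict(scene=(200,60,100,150),top=(140,70,100,150),wrist=(0,0,512,384)).items():
    s=snapshot(n);pickle.dump(s,open(n+"3.pkl","wb"))
    if n!="wrist": I.append(cv2.resize(s["img"][y:y+h,x:x+w,::-1],(400,600),interpolation=cv2.INTER_CUBIC))
cv2.imwrite("pics/a3.png",np.hstack(I))
E
```

```text
[-0.1051372   0.08315864 -1.58269322] 0.2569447256240017
9.9083 [ 0.62777226 -0.00348958  0.30793863] [-0.43134087 -1.32956525 -2.41597128] 0.2666351535381247 [-26.  43.  42.  71. -22.  92. 109.]
```

View pics/a3.png

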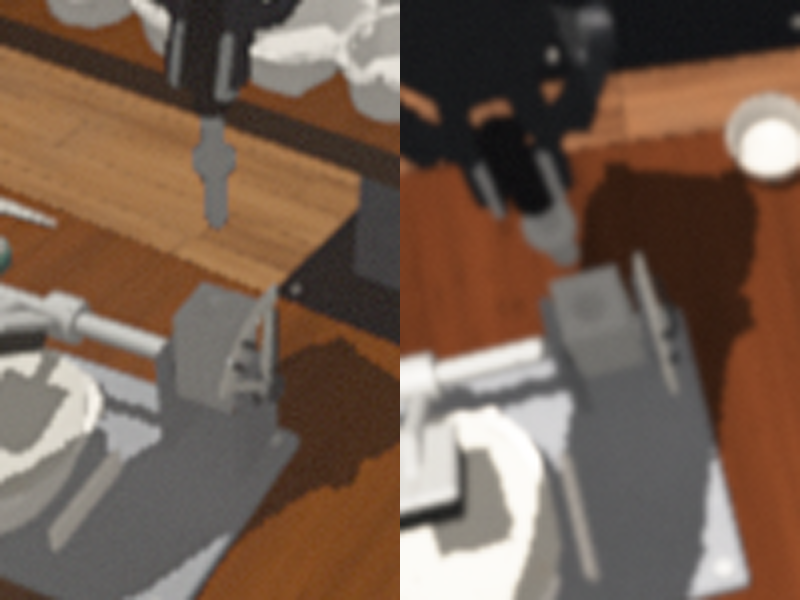

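Both views show the handle hanging clear above the hub, with the foot tip at scene (216,224) and top (566,262). I'll overlay the predicted points on a brightened crop to correct it.

```bash
python3 - <<'E'
from h import *
import cv2
F=M+[0,0,.06]
I=[]
for n,(x,y,w,h) in dict(scene=(230,95,50,75),top=(160,110,50,75)).items():
    s=pickle.load(open(n+"3.pkl","rb"));k=8
    im=np.clip(s["img"][y:y+h,x:x+w,::-1]*1.5,0,255).astype(np.uint8)
    im=cv2.resize(im,(w*k,h*k),interpolation=cv2.INTER_CUBIC)
    for P,c in((F,(0,0,255)),(F+[0,0,.05],(0,255,0)),(F+[0,0,.085],(0,255,255)),(M,(255,0,0))):
        u=(proj(s,P)[0]+.5-[x,y])*k; print(n,u.round(0)); cv2.drawMarker(im,tuple(int(v) for v in u),c,cv2.MARKER_CROSS,14,1)
    for d in np.linspace(0,6.28,40):
        u=(proj(s,M+[.0125*np.cos(d),.0125*np.sin(d),0])[0]+.5-[x,y])*k; cv2.circle(im,tuple(int(v) for v in u),1,(255,0,0),-1)
    I.append(im)
cv2.imwrite("pics/a4.png",np.hstack(I))
E
```

```text
scene [185. 192.]
scene [181.  60.]
scene [178. -40.]
scene [190. 338.]
top [179. 214.]
top [142. 144.]
top [113.  90.]
top [218. 287.]
```

View pics/a4.png

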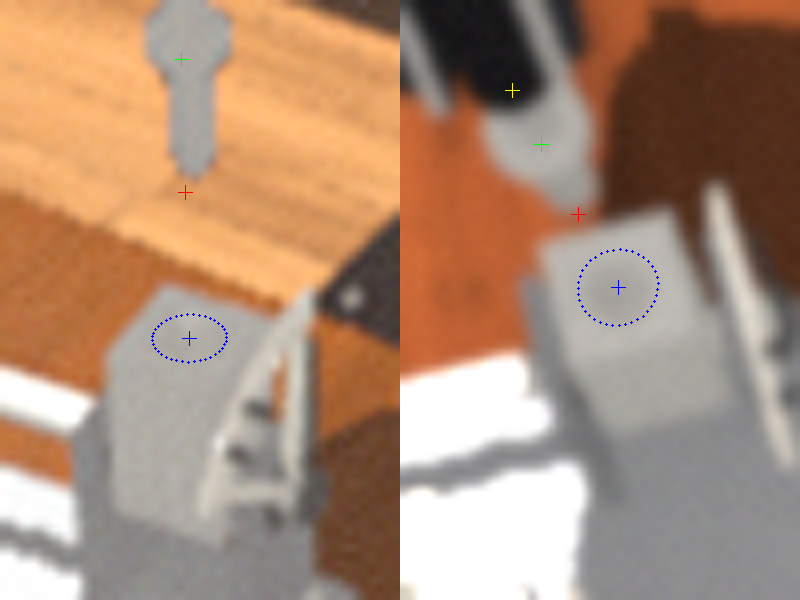

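```bash
python3 - <<'E'
from h import *
S=pickle.load(open("scene3.pkl","rb"));T=pickle.load(open("top3.pkl","rb"))
g=lambda x,y,p:np.array([x+p[0]/8-.5,y+p[1]/8-.5])
for nm,a,b in(("foot",(193,174),(176,204)),("collar",(189,42),(141,138))):
    print(nm,triang([(S,g(230,95,a)),(T,g(160,110,b))]))
print("expected",M+[0,0,.06],M+[0,0,.11])
S0=pickle.load(open("scene0.pkl","rb"));T0=pickle.load(open("top0.pkl","rb"))
import cv2
# hub & mouth in unshadowed first images, model overlay
I=[]
for s,(x,y) in((S0,(230,112)),(T0,(165,122))):
    k=8;im=cv2.resize(s["img"][y:y+50,x:x+50,::-1],(400,400),interpolation=cv2.INTER_CUBIC)
    C=lambda P:tuple(int(v) for v in (proj(s,P)[0]+.5-[x,y])*k)
    for r,c in((.0095,(0,0,255)),(.0125,(255,0,0))):
        for d in np.linspace(0,6.28,40):cv2.circle(im,C(M+[r*np.cos(d),r*np.sin(d),0]),1,c,-1)
    q=[C(M+Rz(PY)@np.array([a*.021,b*.021,0])) for a,b in((1,1),(1,-1),(-1,-1),(-1,1))]
    cv2.polylines(im,[np.array(q)],True,(0,200,0),1);I.append(im)
cv2.imwrite("pics/m5.png",np.hstack(I))
E
```

```text
foot (array([ 0.63455724, -0.00317719,  0.2066    ]), array([-0.43431431,  0.11082372,  0.24817959, -0.32033904]))
collar (array([ 0.63294285, -0.00390775,  0.25701508]), array([-0.5435424 ,  0.1405186 ,  0.30562368, -0.39189019]))
expected [ 0.6335 -0.002   0.2   ] [ 0.6335 -0.002   0.25  ]
```

View pics/m5.png

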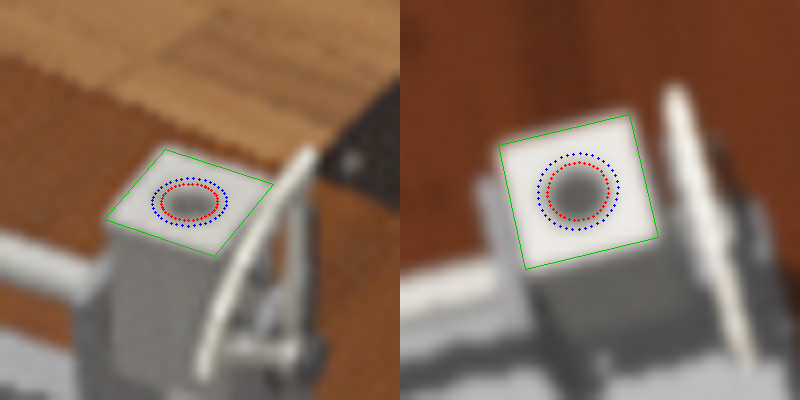

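Model overlay fits the hub and mouth within a pixel. The foot is about 1.6 mm off in plan and 6.6 mm high, so I shift it and insert with a force guard.

```bash
python3 - <<'E'
from h import *
from rig import *
p=get_obs()["ee_pos"]+[-.0011,.0012,0]
move_straight((p-[0,0,.055]).tolist(),rate=.12)
hit=move_straight((p-[0,0,.118]).tolist(),rate=.04,until_force=14)
o=get_obs();print(hit,o["t"],"foot z est",.2066-(p-o["ee_pos"])[2],o["ee_pos"]-p,o["contact_force"],o["ft_torque"],o["grip_width"])
for n in("scene","top"):pickle.dump(snapshot(n),open(n+"6.pkl","wb"))
E
```

```text
True 11.9583 foot z est 0.09447617736923805 [ 6.17566789e-06 -3.55432780e-05 -1.12123823e-01] [ 0.03783775 -0.36248128 10.46387022] [ 0.0743561   0.47490833 -0.05836207] 0.2667223898327562
```

Contact came at foot z ≈ 0.0945 m, against 0.094 m for fully home. I'll confirm by picture.

```bash
python3 - <<'E'
from h import *
import cv2
I=[]
for n,(x,y) in dict(scene=(230,95),top=(165,110)).items():
    s=pickle.load(open(n+"6.pkl","rb"))
    im=cv2.resize(np.clip(s["img"][y:y+60,x:x+50,::-1]*1.6,0,255).astype(np.uint8),(400,480),interpolation=cv2.INTER_CUBIC)
    for z,c in((0,(0,0,255)),(.008,(0,255,0))):
        for d in np.linspace(0,6.28,40):
            u=(proj(s,M+[.0145*np.cos(d),.0145*np.sin(d),z])[0]+.5-[x,y])*8;cv2.circle(im,tuple(int(v) for v in u),1,c,-1)
    I.append(im)
cv2.imwrite("pics/i6.png",np.hstack(I))
E
```

```text
(no output)
```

View pics/i6.png

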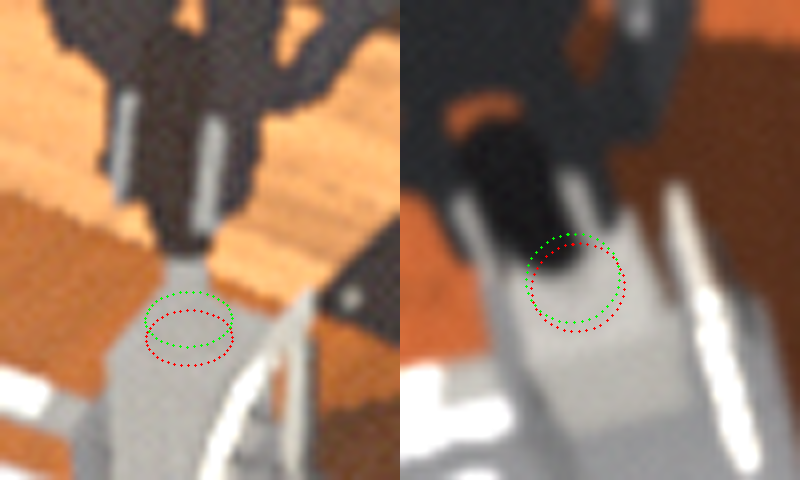

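Collar is seated and centred on the hub. Now I pull along the arc about the hub axis in small steps.

```bash
cat >> h.py <<'E'
AX=M-[0,0,.055]
def arc(p,rpy,da):
    "turn TCP pose by da about the hub axis, toward the press front"
    Q=Ro.from_rotvec(-da*yp(PY))
    return (AX+Q.apply(np.array(p)-AX)).tolist(),(Q*Ro.from_euler('xyz',rpy,degrees=True)).as_euler('xyz',degrees=True).tolist()
E
python3 - <<'E'
from h import *
from rig import *
import cv2
gripper_to(0.0,90)
o=get_obs();p,r=o["ee_pos"],o["tcp_rot"];pickle.dump((p,r),open("home.pkl","wb"))
for a in np.arange(.05,.601,.05):
    move_straight(*arc(p,r,a),rate=.06)
    o=get_obs()
    print(round(a,2),round(o["t"],1),o["contact_force"].round(1),(o["ee_pos"]-arc(p,r,a)[0]).round(4),round(o["grip_width"],3))
    if np.linalg.norm(o["contact_force"])>45:break
sleep(.2)
for n in("scene","top"):pickle.dump(snapshot(n),open(n+"7.pkl","wb"))
I=[]
S=pickle.load(open("scene7.pkl","rb"));T=pickle.load(open("top7.pkl","rb"))
for s,(x,y) in((S,(225,105)),(T,(165,110))):
    I.append(cv2.resize(np.clip(s["img"][y:y+75,x:x+50,::-1]*1.5,0,255).astype(np.uint8),(400,600),interpolation=cv2.INTER_CUBIC))
cv2.imwrite("pics/p7.png",np.hstack(I))
E
```

```text
0.05 12.5 [ 1.  -1.9  5.7] [ 0.0002 -0.      0.0007] 0.258
0.1 12.8 [ 3.7 -3.1 10.8] [ 0.0009 -0.0002  0.0009] 0.26
0.15 13.0 [ 2.9 -2.4 12.3] [ 0.0009 -0.0003  0.0008] 0.262
0.2 13.3 [ 3.2 -3.2 11.3] [ 0.001  -0.0003  0.0008] 0.258
0.25 13.5 [ 2.3 -2.9 11.9] [ 0.001  -0.0003  0.0008] 0.258
0.3 13.8 [ 3.4 -3.6 12.2] [ 0.0011 -0.0004  0.0009] 0.261
0.35 14.0 [ 1.1 -3.  12.4] [ 0.0011 -0.0004  0.0009] 0.258
0.4 14.3 [ 0.8 -3.8 14. ] [ 0.0012 -0.0004  0.0009] 0.263
0.45 14.5 [-0.8 -3.4 14.9] [ 0.0012 -0.0005  0.0009] 0.256
0.5 14.8 [-1.4 -2.9 15.7] [ 0.0012 -0.0005  0.0009] 0.262
0.55 15.0 [-3.4 -3.9 18.2] [ 0.0012 -0.0006  0.0009] 0.257
0.6 15.3 [-6.3 -4.7 20.5] [ 0.0012 -0.0006  0.0009] 0.263
```

View pics/p7.png

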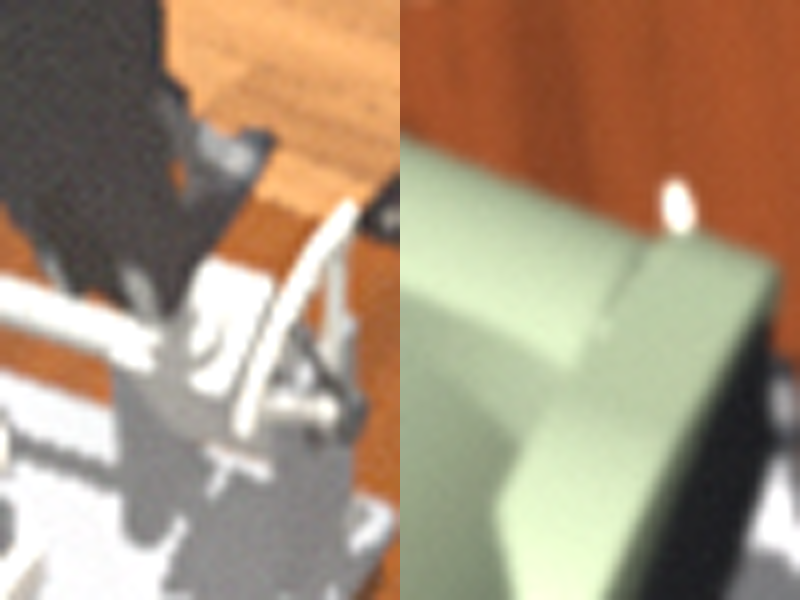

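The hub followed and the forces fit the spring plus a downward axial push. I'll measure the hub angle by overlaying the hub's top face for 0.50, 0.60 and 0.70 rad.

```bash
python3 - <<'E'
from h import *
import cv2
s=pickle.load(open("scene7.pkl","rb"));x,y,k=235,125,12
im=cv2.resize(np.clip(s["img"][y:y+45,x:x+33,::-1]*1.3,0,255).astype(np.uint8),(33*k,45*k),interpolation=cv2.INTER_CUBIC)
raw=im.copy()
B=Rz(PY)
for f,c in((.5,(255,0,0)),(.6,(0,200,0)),(.7,(0,0,255))):
    Q=Ro.from_rotvec(-f*yp(PY)).as_matrix()
    P=[AX+Q@B@np.array([a*.021,b*.021,.055]) for a,b in((-1,1),(1,1),(1,-1),(-1,-1))]
    u=((proj(s,np.array(P))+.5-[x,y])*k).astype(int);print(f,u.tolist());cv2.polylines(im,[u],True,c,1)
cv2.imwrite("pics/f8.png",np.hstack([raw,im]))
E
```

```text
0.5 [[47, 293], [124, 128], [290, 183], [212, 350]]
0.6 [[40, 318], [112, 146], [277, 202], [205, 376]]
0.7 [[34, 343], [100, 167], [265, 223], [199, 401]]
```

View pics/f8.png

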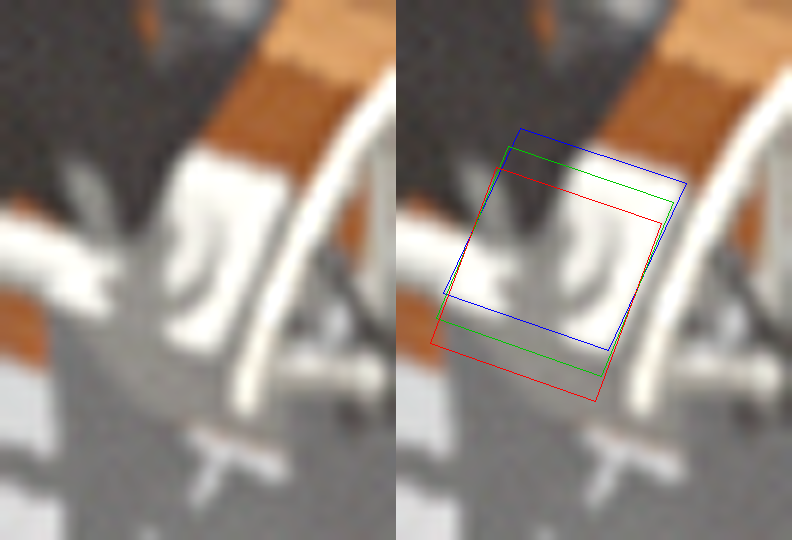

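The hub's top face matches the 0.50 outline (far corner (290,182), near corner (212,350)), so play took up 0.10 rad. I'll go 0.10 rad further and check by edge code; all 12 picture views are used.

```bash
cat >> h.py <<'E'
import cv2
def hubangle(s):
    "angle at which the far and right edges' projected line best sits on the bright top face's boundary (gradient)"
    g=cv2.GaussianBlur(s["img"].astype(np.float32).min(2),(0,0),.6)
    best=[]
    for f in np.arange(.3,.8,.01):
        Q=Ro.from_rotvec(-f*yp(PY)).as_matrix();B=Rz(PY)
        w=lambda a,b:proj(s,AX+Q@B@np.array([a,b,.055]))[0]
        sc=0
        for b in np.linspace(-.018,-.006,9):
            i,o_=w(.018,b),w(.024,b);sc+=float(cv2.getRectSubPix(g,(1,1),tuple(map(float,i)))[0,0]-cv2.getRectSubPix(g,(1,1),tuple(map(float,o_)))[0,0])
        for b in np.linspace(-.019,-.013,9):
            i,o_=w(-.018,b),w(-.024,b);sc+=float(cv2.getRectSubPix(g,(1,1),tuple(map(float,i)))[0,0]-cv2.getRectSubPix(g,(1,1),tuple(map(float,o_)))[0,0])
        best.append((sc,round(f,2)))
    return sorted(best)[::-1][:3]
E
python3 - <<'E'
from h import *
from rig import *
print("before",hubangle(pickle.load(open("scene7.pkl","rb"))))
p,r=pickle.load(open("home.pkl","rb"))
for a in(.65,.7):
    move_straight(*arc(p,r,a),rate=.04);sleep(.2)
    s=snapshot("scene");o=get_obs();print(a,o["t"],hubangle(s),o["contact_force"].round(1),o["ft_torque"].round(2),o["qpos"].round(1))
    pickle.dump(s,open("scene9.pkl","wb"))
E
```

```text
before [(1445.8124160766602, np.float64(0.5)), (1441.6469345092773, np.float64(0.49)), (1408.6904067993164, np.float64(0.51))]
0.65 16.1167 [(1407.596420288086, np.float64(0.55)), (1396.231185913086, np.float64(0.54)), (1375.8700942993164, np.float64(0.56))] [-10.2  -4.7  25.7] [-0.86  0.61 -0.3 ] [-28.2  24.3  29.8 122.6 -40.3  19.9 129. ]
0.7 16.6583 [(1363.1172943115234, np.float64(0.6)), (1359.741943359375, np.float64(0.59)), (1326.6223983764648, np.float64(0.61))] [-13.6  -5.1  27.4] [-0.95  0.62 -0.45] [-24.1  22.8  24.  125.4 -44.4  14.2 133.4]
```

```bash
python3 - <<'E'
from h import *
from rig import *
S0=pickle.load(open("scene0.pkl","rb"));sleep(.5);s=snapshot("scene");o=get_obs()
for nm,(x,y) in dict(pot=(217,232),label=(324,181),tape=(381,207)).items():
    t=S0["img"][y-16:y+16,x-16:x+16];w=s["img"][y-28:y+28,x-28:x+28]
    _,v,_,l=cv2.minMaxLoc(cv2.matchTemplate(w,t,cv2.TM_CCOEFF_NORMED));print(nm,"shift px",l[0]-12,l[1]-12,round(v,2))
print(hubangle(s)[0],o["contact_force"].round(1),o["grip_width"],abs(o["dq"]).max(),o["t"])
close_job()
E
```

```text
pot shift px 0 0 0.88
label shift px 0 0 1.0
tape shift px 0 0 1.0
(1356.2067489624023, np.float64(0.6)) [-13.6  -5.2  27.7] 0.25706964730294185 0.03542493118845804 17.2083
the job is handed in; nothing more can be done
```

I drew the black-gripped handle out of the holster, stood it in the hub socket and pulled it toward the front. I handed the job in at 17.2 s with the gripper still holding it; no verdict was reported.

- **Fully home:** at insertion the estimated foot height was 0.0945 m, against 0.094 m for fully home. The picture before the pull showed the collar centred and down on the hub.
- **Hub angle:** the last check put the hub at about 0.60 rad, between the pins. This comes from the edges of the hub's top face in the scene camera, because the pointer itself was too hidden to read.
- **Disagreement:** the arm's commanded turn was 0.70 rad, about 0.10 more than the hub shows. I put this down to play in the socket and the grip. I could not see the collar at the final pose; an axial push of roughly 30 N was holding it down.
- **Hold and bystanders:** the arm was still and the tool force was about 31 N. The sauce pot and both rolls had not shifted in the image (the pot's match was weaker, 0.88).

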